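# Dock two spice jars and hold the shaker's plunger half-way

### The arm

A 7-joint arm with a two-finger parallel gripper is mounted at the origin on a cart in front of the work surface, level with it; the furniture and walls round the work are solid. World frame = base frame: x ahead of the robot, y to its left, z up, the work surface at z = 0. Lengths are in m, angles in rad, forces in N, time in s.
With the tool pointing down it reaches from about 0.4 to 0.925 m from the base axis. Payload 4.1 kg.
Tool frame: the origin (TCP) lies on the centre line of the jaws, within the pads' length; the fingertips stand 25 mm ahead of it and the grasp point (between the pads) lies 6 mm ahead of it; z points along the fingers, y is the line along which they close (so a half turn about z gives the same grasp; the last joint's range is limited). The gripper opens to 85 mm and grips with 20 to 120 N. Pads are 22 mm wide; open, the fingers measure 114 mm over their backs; the gripper's body (76 mm by 85 mm) begins 54 mm behind the grasp point. The pads swing forward as they close: fully open they stand 13 mm farther back than shut.
Start: joints at [-1.254, 0.398, 0.045, 1.537, -0.019, 1.207, -0.051], TCP at [0.263, 0.595, 0.256] pointing down, gripper open.
Joint ranges: [-2.82, 2.82], [-0.49, 2.23], [-1.37, 1.46], [0, 2.46], [-1.36, 4.5], [0.23, 2], [-2.94, 2.94]. Speed limits (rad/s): [2.57, 2.57, 3.14, 3.14, 3.14, 3.14, 3.14].

### API

Orientations are given as [roll, pitch, yaw] about the fixed x, y, z axes, in that order (R = Rz(yaw) Ry(pitch) Rx(roll)).
In Python, from bench import readout, optics, ticket gives the robot as it stands. The module is installed in compiled form; this text tells all that it offers.
- The arm moves only by the shell command python3 -m handwheel 'ROWS' [FORCE]. ROWS is JSON, a list of rows, each a list of 3 entries, a list of its own where there are three numbers: the shift along the tool's x, y, z in m, then the turn, a rotation vector about the tool's x, y, z in degrees, then the finger opening in m, from 0 to 0.0854. In form: [[[dx, dy, dz], [rx, ry, rz], gripper], ...]. A call has 1 to 5 rows; each row shifts and turns the commanded pose from where the row before left it, along the tool's axes as they then stand; what a row does not reach is not made up. A row lasts 1/10 s, in which the tool goes at most 50 mm and 8.59 degrees, less where a joint would pass 70% of its speed; a pose out of reach is approached as far as the arm can. A call is refused whole if a number of a shift passes 0.05 or a number of a turn 8.59, either way. A call with a gripper value outside its range is refused whole. The fingers move at their own pace and stop on an object; FORCE is the grip in N (left out, the last holds). Time passes only in rows, so rows that do not move let the fingers close. It gives the time, the measured TCP pose, the force, the opening and the grip force at its end, in the units of the state.
- readout.sense(): the state, without advancing time (a new reading comes with each control period).
- optics.get_image(name): name is "scene" or "top" or "wrist"; returns (picture, depth): 384x512x3 uint8, red, green, blue; 384x512 float32, m along the optical axis (not along the pixel's ray), 0 where there is no reading.
- optics.camera_params(name): a dict with "fx", "fy", "cx", "cy" (pixels), "k1" (the pictures are not rectified: a ray, as slopes to the right and down, at radius r is drawn at 1 + k1 r^2 times it, then the intrinsics apply), "rvec" (rotation vector, rad) and "tvec" (3), from world to camera coordinates, as OpenCV has them. Camera axes: x right, y down, z forward; pixel columns grow to the right and rows downward; lengths in m; the calibration is good to about 2 mm. A picture is of the moment at which its call begins: read the wrist's pose just before it. camera_params takes no time and is no camera call; for the wrist camera it gives the pose at the moment of the call.
- ticket.finish_job(): hands the job in; it is judged then, once.
The state is a dict: "t": time; "q": joint angles; "qd": joint speeds; "joint_torque": joint torques, N m; "ee_pos": TCP position; "ee_rot": TCP orientation; "contact_force": force on the tool from outside, world axes, zero at the start; "torque": the same for the moment, N m; "gripper_width": finger opening in m; "grip_force": force on a finger pad.
Only numpy, scipy, OpenCV 4.12 (cv2) and the standard library are available. Lean on these libraries where they do the work, as an engineer would, in place of code of your own. Each camera call takes 0.05 s, during which the arm holds its last target. There are 200 camera calls.

### The job

Load the white jar shaker to loosen the caked spices: first stand the blue-labelled spice jar fully down in the well marked with one dot, then the white-labelled one fully down in the well marked with two dots. Only when both are in and let go, press the black mushroom plunger with the gripper to half its travel and keep it there; never push it all the way down (that is the rough setting). Your program finishes while still holding the plunger at half travel for the shaker to run; leave the mug, the lemon and the salt shaker alone.

Things in the scene. Friction and masses are not known exactly. Their poses are not given: they have to be found in the camera images.
- shaker: white jar shaker, a low box 100 mm (its x) by 215 mm (its y) by 55 mm high, fixed to the worktop; origin at the centre of its underside, z up. At yaw 0 its long side faces the robot, its x points away from the robot and its y to the robot's left. In its flat top, from left to right seen from the robot: well one, well two (in the middle), plunger. Each well has black dots on the top between it and the front edge
- well_one (a point): centre of the mouth of the well marked with one dot, in the shaker's flat top 55 mm above the worktop, at shaker (0, +70 mm). Round well, 46 mm diameter, 30 mm deep with a flat floor; axes as the shaker's. A jar fully home has its centre 22.5 mm above this point
- well_two (a point): centre of the mouth of the well marked with two dots, at shaker (0, 0), 55 mm above the worktop. Same size as well one: 46 mm diameter, 30 mm deep, axes as the shaker's, jar centre 22.5 mm above this point when fully home
- blue_jar_center (a point): spice jar with a dark blue label (pinkish contents show beside it) and a black cap with a dark blue disc on top, 41 mm diameter, 105 mm tall, about 0.11 kg. This point is its centre, half-way up (52.5 mm above its underside); z is its upright axis. It starts standing upright on the worktop to the right of the shaker; which of the two jars is farther right varies
- white_jar_center (a point): spice jar with a white and red label and a black cap with a pale disc on top, 41 mm diameter, 105 mm tall, about 0.11 kg. This point is its centre, half-way up (52.5 mm above its underside); z is its upright axis. It starts standing upright on the worktop to the right of the shaker; which of the two jars is farther right varies
- plunger_top (a point): centre of the flat top of the black mushroom-headed plunger at shaker (0, -72 mm); the head is 50 mm in diameter (flat top 40 mm), its top 105 mm above the worktop when released and 81 mm when fully down; it moves with the plunger. Its 22 mm stem is white above and red below: at half travel the red has just vanished into the black collar
- plunger (a joint): how far the plunger is pressed down: 0 released, 0.012 m half-way, 0.024 m fully down. A spring pushes it up: about 2.4 N at the start, 6 N half-way, 9.6 N fully down; it springs back when let go
- green_mug: green and white mug, 101 mm high, 78 mm wide without the handle, standing behind the shaker; origin at the centre of its underside; a bystander
- lemon: yellow lemon, 72 mm long, 56 mm high, lying behind and to the right of the shaker; origin at its underside; a bystander
- shaker_salt: small salt shaker, clear glass with grey contents and grey top, 44 mm diameter, 90 mm tall, standing to the right of the jars; origin at the centre of its underside; a bystander
- cupboard_corner (a point): lower front right corner of the closed wall cupboards that hang above the rear of the worktop; they run from here to the left (+y) along the whole worktop and up, their undersides 462 mm above the worktop; door handles stand out a few cm further towards the robot. Not to be touched: keep the arm in front of them
Things that resemble listed ones, but are neither listed nor needed, are in the scene too. Leave any pink or turquoise look-alike of the part that bears white_jar_center alone.

How it is judged:
On the way, in this order (a step that is already met when the one before it is completed fails the run):
1. the blue-labelled jar stands fully down in the one-dot well (horizontal distance between blue_jar_center and well_one below 0.006 m and z of blue_jar_center in the frame of well_one below 0.027 m and angle between blue_jar_center's own z axis and vertical below 0.1 rad), for 0.2 s.
2. then the white-labelled jar stands fully down in the two-dot well, the other still in its place (all of step 1 and horizontal distance between white_jar_center and well_two below 0.006 m and z of white_jar_center in the frame of well_two below 0.027 m and angle between white_jar_center's own z axis and vertical below 0.1 rad), for 0.2 s.
3. then the fingers hold the plunger at about half travel (value of joint plunger between 0.008 and 0.016 m and contact force between the fingers and plunger above 1.5 N), for 0.3 s.
At the end, for the whole second after the job is handed in: both jars stand upright (within 0.1 rad) and fully down (within 4.5 mm of the floor, within 6 mm of the centre) in their own wells, not held by the gripper, and the fingers still press the plunger, which rests between 8 and 16 mm of its 24 mm travel (all of step 2 and all of step 3 and velocity of joint plunger between -0.01 and 0.01 m/s and not (contact force between the fingers and blue_jar above 0.5 N) and not (contact force between the fingers and white_jar above 0.5 N)); the arm keeps its last pose, push and grip.
It fails at once if the plunger is pushed (almost) all the way down, past 21 mm (value of joint plunger above 0.021 m).
It fails at once if the plunger is pressed (past 5 mm) before both jars are in their wells and let go (value of joint plunger above 0.005 m and (not (horizontal distance between blue_jar_center and well_one below 0.006 m and z of blue_jar_center in the frame of well_one below 0.027 m and angle between each of blue_jar_center, white_jar_center's own z axis and vertical below 0.1 rad and horizontal distance between white_jar_center and well_two below 0.006 m and z of white_jar_center in the frame of well_two below 0.027 m) or contact force between the fingers and blue_jar above 0.5 N or contact force between the fingers and white_jar above 0.5 N)).
It fails at once if the mug, the lemon or the salt shaker is moved by more than 30 mm (distance of any of green_mug, lemon, shaker_salt from where it was at the start of the episode above 0.03 m).
It also fails if it takes over 72 s, if anything falls off the work surface, if the arm or the gripper's body presses on something with over 40 N, if the wrist force passes 120 N, or if a joint passes its speed limit or range.

## Working session

There is one attempt and no reset: what is moved stays moved. The work goes in short steps, Python scripts to look and compute and a shell command to move; the robot and the scene stay as the last step left them, time stands still between calls to the robot, and variables do not carry over. Pictures are saved under pics/ and viewed, at most 10 in all, crops included, and the job is handed in when it is done.

```bash
mkdir -p pics; cat > h.py <<'E'
import numpy as np, cv2
from bench import readout, optics, ticket
from scipy.spatial.transform import Rotation as R
def cam(n):
    p=optics.camera_params(n); return p,R.from_rotvec(np.ravel(p["rvec"])).as_matrix(),np.ravel(p["tvec"])
def ray(c,u,v):
    p,Rm,t=c; K=np.array([[p["fx"],0,p["cx"]],[0,p["fy"],p["cy"]],[0,0,1.]])
    xy=cv2.undistortPoints(np.array([[[u,v]]],float),K,np.array([p["k1"],0,0,0.]))[0,0]
    return -Rm.T@t, Rm.T@np.array([xy[0],xy[1],1.])
def onplane(c,u,v,z):
    o,d=ray(c,u,v); return o+d*(z-o[2])/d[2]
def atdepth(c,u,v,dep):
    o,d=ray(c,u,v); return o+d*dep
def save(n,im): cv2.imwrite(n,cv2.cvtColor(im,cv2.COLOR_RGB2BGR))
E
python3 - <<'E'
from h import *
s=readout.sense(); print(s)
for n in("scene","top"):
    c=cam(n); im,d=optics.get_image(n); np.savez(n,im=im,d=d); save(f"pics/{n}.png",im); print(n,c)
E
```

```text
{'t': 0.0, 'q': array([-1.2540226 ,  0.39917763,  0.04502561,  1.5378937 , -0.0186917 ,
        1.20685003, -0.0507007 ]), 'qd': array([-0.00037143,  0.00106182, -0.00075661,  0.00068504, -0.00015365,
       -0.00058349, -0.00249796]), 'joint_torque': array([-1.14833787e-03, -4.75120282e+01,  1.36393491e+00, -2.54233360e+01,
        1.14987139e-02,  9.49303707e-03,  5.88520891e-06]), 'ee_pos': array([0.26227512, 0.59410575, 0.25526642]), 'ee_rot': array([-3.13969005e+00,  1.36733533e-04,  2.72594078e+00]), 'contact_force': array([-0.24571199,  0.2066241 , -0.14084097]), 'torque': array([-0.03485686,  0.00356411, -0.04335464]), 'grip_force': 0.0, 'gripper_width': 0.08536533726384872}
scene ({'fx': 488.98436884957806, 'fy': 488.98436884957806, 'cx': 252.82773864669585, 'cy': 193.45991522052836, 'k1': -0.1583366442505518, 'rvec': array([ 0.86275047, -2.64838266,  0.96711234]), 'tvec': array([0.29092982, 0.59532418, 1.20359712])}, array([[-0.81176565, -0.58371219,  0.01779362],
       [-0.45781956,  0.61718055, -0.6399136 ],
       [ 0.36254349, -0.52760615, -0.76824083]]), array([0.29092982, 0.59532418, 1.20359712]))
top ({'fx': 420.51594328303713, 'fy': 420.51594328303713, 'cx': 259.14427497381536, 'cy': 199.42956677346672, 'k1': -0.1050279240105128, 'rvec': array([ 2.17121844, -2.19452939,  0.07831559]), 'tvec': array([-0.27689607,  0.57299141,  1.43381549])}, array([[-0.01059137, -0.9999411 , -0.00236899],
       [-0.99722854,  0.01073705, -0.07362036],
       [ 0.07364146,  0.00158269, -0.99728353]]), array([-0.27689607,  0.57299141,  1.43381549]))
```

View pics/scene.png

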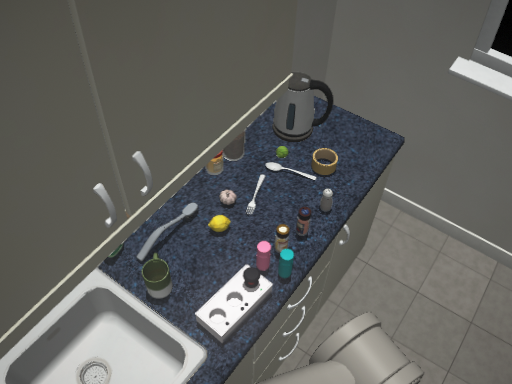

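View pics/top.png

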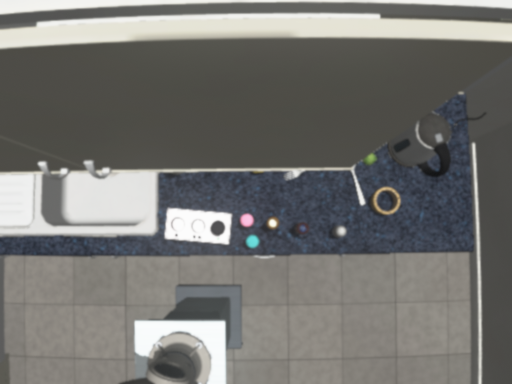

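The scene view shows the shaker around (235,302), with the plunger at (252,277). Beside it are a turquoise jar (286,263), a pink jar (263,255), a pale-capped jar (283,237), a dark-capped jar (304,222) and the salt shaker (327,200). The top view shows wells at (178,224) and (197,226), the plunger at (217,228), the pale cap at (272,223) and the dark cap at (301,229). By cap, the pale one fits the white jar and the dark blue one fits the blue jar. I'll confirm with one enlarged crop.

```bash
python3 - <<'E'
from h import *
S=np.load("scene.npz"); T=np.load("top.npz")
a=cv2.resize(S["im"][175:345,190:345],None,fx=3.4,fy=3.4,interpolation=cv2.INTER_CUBIC)
save("pics/crop1.png",a)
c=cam("top"); 
for n,u,v,z in [("w1",178,224,.055),("w2",197,226,.055),("pl",217,228,.105),("pink",247,220,.105),("turq",252,241,.105),("white",272,223,.105),("blue",301,229,.105),("salt",340,231,.09)]:
    print(n,onplane(c,u,v,z).round(3), atdepth(c,u,v,T["d"][v,u]).round(3))
# shaker top: white blob in top view
hsv=cv2.cvtColor(T["im"],cv2.COLOR_RGB2HSV); m=((hsv[...,1]<40)&(hsv[...,2]>150)).astype(np.uint8); m[:195]=0;m[255:]=0;m[:,:162]=0;m[:,240:]=0
k=max(cv2.findContours(m,0,2)[0],key=cv2.contourArea); r=cv2.minAreaRect(k); b=cv2.boxPoints(r)
P=np.array([onplane(c,*p,.055)[:2] for p in b]); print(r,P.round(3),P.mean(0).round(4),np.linalg.norm(P-np.roll(P,1,0),axis=1).round(3))
s=readout.sense(); p,Rm,t=cam("wrist"); Rt=R.from_euler("xyz",s["ee_rot"]).as_matrix()
print("wristcam in tool",Rt.T@(-Rm.T@t-s["ee_pos"]),"axes",(Rm@Rt).round(3),p["fx"])
E
```

```text
w1 [ 0.487 -0.008  0.055] [ 0.488 -0.002  0.024]
w2 [ 0.48  -0.073  0.055] [ 0.48  -0.068  0.023]
pl [ 0.472 -0.145  0.105] [ 0.472 -0.145  0.106]
pink [ 0.497 -0.243  0.105] [ 0.497 -0.243  0.107]
turq [ 0.429 -0.259  0.105] [ 0.429 -0.259  0.107]
white [ 0.487 -0.324  0.105] [ 0.487 -0.324  0.107]
blue [ 0.466 -0.418  0.105] [ 0.466 -0.418  0.107]
salt [ 0.458 -0.548  0.09 ] [ 0.458 -0.548  0.089]
((197.6604461669922, 225.6280517578125), (65.98661804199219, 31.996959686279297), 4.899093151092529) [[ 0.438  0.042]
 [ 0.546  0.033]
 [ 0.524 -0.191]
 [ 0.417 -0.181]] [ 0.4812 -0.0743] [0.223 0.108 0.224 0.107]
wristcam in tool [ 0.08301436 -0.0011571  -0.1176217 ] axes [[-0.     1.     0.001]
 [-0.947 -0.    -0.322]
 [-0.322 -0.001  0.947]] 267.6650996009838
```

View pics/crop1.png

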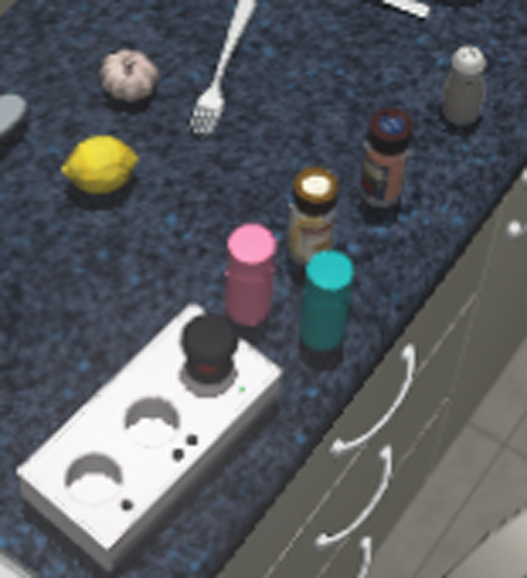

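Crop confirms it. The pale-disc jar with the cream/red label is white_jar, and the jar with the dark blue disc, blue label and pink contents is blue_jar. The pink and turquoise ones are the look-alikes. The one-dot well is the left one. Next I move towards the blue jar.

```bash
cat >> h.py <<'E'
def togo(x,y,z,yaw):
    s=readout.sense(); Rt=R.from_euler("xyz",s["ee_rot"]); G=R.from_euler("xyz",[np.pi,0,np.radians(yaw)])
    print("t",round(s["t"],2),"at",s["ee_pos"].round(4),np.degrees(s["ee_rot"]).round(2),"w",round(s["gripper_width"],4),"F",s["contact_force"].round(1))
    print("shift",Rt.inv().apply(np.array([x,y,z])-s["ee_pos"]).round(4),"turn",np.degrees((Rt.inv()*G).as_rotvec()).round(2))
E
python3 -c "
from h import *
c=cam('top');print('cupboard front',onplane(c,220,170,.462),onplane(c,350,170,.462))"
python3 -m handwheel '[[[-0.04,-0.024,0],[0,0,0],0.0854],[[-0.04,-0.024,0],[0,0,0],0.0854],[[-0.04,-0.024,0],[0,0,0],0.0854],[[-0.04,-0.024,0],[0,0,0],0.0854],[[-0.04,-0.024,0],[0,0,0],0.0854]]' 30
python3 -m handwheel '[[[-0.04,-0.024,0],[0,0,0],0.0854],[[-0.04,-0.024,0],[0,0,0],0.0854],[[-0.03,-0.024,0],[0,0,0],0.0854],[[0,0,0],[0,0,8.25],0.0854],[[0,0,0],[0,0,8.25],0.0854]]'
python3 -m handwheel '[[[0,0,0],[0,0,8.25],0.0854],[[0,0,0],[0,0,8.25],0.0854],[[0,0,0],[0,0,8.25],0.0854],[[0,0,0],[0,0,8.25],0.0854],[[0,0,0],[0,0,8.25],0.0854]]'
python3 -m handwheel '[[[0,0,0],[0,0,8.25],0.0854],[[0,0,0],[0,0,0],0.0854]]'
python3 -c "
from h import *
togo(.466,-.36,.255,90)"
```

```text
cupboard front [ 0.60995785 -0.1895936   0.462     ] [ 0.60679729 -0.5053784   0.462     ]
t: 0.6
ee_pos: [0.3977, 0.4022, 0.256]
ee_rot: [-3.141, -0.0, 2.726]
contact_force: [0.2, -0.2, -0.2]
gripper_width: 0.0852
grip_force: 0.0
t: 1.1
ee_pos: [0.4693, 0.2917, 0.256]
ee_rot: [-3.141, -0.0, 2.428]
contact_force: [-0.6, 1.1, -0.4]
gripper_width: 0.0853
grip_force: 0.0
t: 1.6
ee_pos: [0.4683, 0.2936, 0.2559]
ee_rot: [-3.141, 0.0, 1.712]
contact_force: [0.1, -0.1, -0.1]
gripper_width: 0.0854
grip_force: 0.0
t: 1.8
ee_pos: [0.4683, 0.2937, 0.2559]
ee_rot: [-3.141, 0.001, 1.574]
contact_force: [0.3, 0.1, -0.2]
gripper_width: 0.0854
grip_force: 0.0
t 1.8 at [0.4683 0.2937 0.2559] [-1.7996e+02  4.0000e-02  9.0200e+01] w 0.0854 F [ 0.3  0.1 -0.2]
shift [-0.6537 -0.0046  0.0013] turn [-0.04  0.04  0.2 ]
```

```bash

python3 -m handwheel '[[[-0.05,0,0],[0,0,0],0.0854],[[-0.05,0,0],[0,0,0],0.0854],[[-0.05,0,0],[0,0,0],0.0854],[[-0.05,0,0],[0,0,0],0.0854],[[-0.05,0,0],[0,0,0],0.0854]]'
python3 -m handwheel '[[[-0.05,0,0],[0,0,0],0.0854],[[0,0,0],[0,0,0],0.0854],[[0,0,0],[0,0,0],0.0854]]'
python3 - <<'E'
from h import *
c=cam("wrist"); im,d=optics.get_image("wrist"); np.savez("w1",im=im,d=d,rv=c[0]["rvec"],tv=c[0]["tvec"]); save("pics/w1.png",im)
togo(.466,-.418,.255,90)
for n,p in [("w1",(.4878,-.0045)),("w2",(.4812,-.0743)),("plunger",(.4744,-.146))]:
    print(n,(c[1]@np.array([*p,.055])+c[2]))
E
```

```text
t: 2.3
ee_pos: [0.4689, 0.0419, 0.2563]
ee_rot: [3.141, -0.0, 1.578]
contact_force: [0.7, -0.3, -0.3]
gripper_width: 0.0851
grip_force: 0.0
t: 2.6
ee_pos: [0.4693, -0.0073, 0.2563]
ee_rot: [3.141, -0.001, 1.573]
contact_force: [0.2, 1.1, 0.3]
gripper_width: 0.0853
grip_force: 0.0
t 2.65 at [ 0.4694 -0.0057  0.2562] [-1.7999e+02 -5.0000e-02  9.0280e+01] w 0.0857 F [0.3 0.5 0.6]
shift [-0.4123 -0.0055  0.0009] turn [-0.01 -0.05  0.28]
w1 [ 0.019224   -0.02775826  0.32744803]
w2 [0.01249352 0.03833243 0.34986057]
plunger [0.00555948 0.10622211 0.37288316]
```

View pics/w1.png

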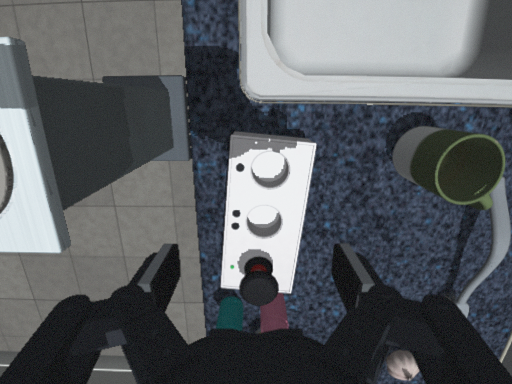

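The wrist view shows well one's mouth at (270,167) with one dot at (240,168), well two at (264,219) with two dots, and the plunger head at (259,285). I'll measure the top face and both mouths from depth. Measurement first, then the jar approach.

```bash
cat >> h.py <<'E'
def cloud(c,d):
    p,Rm,t=c; K=np.array([[p["fx"],0,p["cx"]],[0,p["fy"],p["cy"]],[0,0,1.]])
    h,w=d.shape; g=np.stack(np.meshgrid(np.arange(w),np.arange(h)),-1).reshape(-1,1,2).astype(float)
    xy=cv2.undistortPoints(g,K,np.array([p["k1"],0,0,0.]))[:,0]
    X=np.c_[xy,np.ones(len(xy))]*d.reshape(-1,1); return ((X-t)@Rm).reshape(h,w,3)
E
python3 - <<'E'
from h import *
f=np.load("w1.npz"); c=cam("wrist"); c=(c[0],R.from_rotvec(f["rv"].ravel()).as_matrix(),f["tv"].ravel())
X=cloud(c,f["d"]); top=(abs(X[...,2]-.055)<.006)&(f["d"]>0)
m=top.astype(np.uint8); m[:120]=0; m[300:]=0; m[:,:200]=0; m[:,330:]=0
print("top z med",np.median(X[...,2][m>0]).round(4),m.sum())
ks,hi=cv2.findContours(m,cv2.RETR_CCOMP,cv2.CHAIN_APPROX_NONE)
for k,h in zip(ks,hi[0]):
    if cv2.contourArea(k)<200: continue
    P=np.array([onplane(c,*q[0],.055)[:2] for q in k],np.float32)
    if h[3]<0:
        r=cv2.minAreaRect(P*1000); print("outer",r)
    else:
        (e,r)=cv2.minEnclosingCircle(P*1000); mm=cv2.moments(P.reshape(-1,1,2)*1000)
        print("hole",np.round([mm['m10']/mm['m00'],mm['m01']/mm['m00']],1),"fit",np.round(cv2.fitEllipse(P*1000)[0],1),np.round(cv2.fitEllipse(P*1000)[1],1),2*r, k.mean(0))
E
python3 -m handwheel '[[[-0.05,0,0],[0,0,0],0.0854],[[-0.05,0,0],[0,0,0],0.0854],[[-0.05,0,0],[0,0,0],0.0854],[[-0.05,0,0],[0,0,0],0.0854],[[-0.05,0,0],[0,0,0],0.0854]]'
python3 -m handwheel '[[[-0.05,0,0],[0,0,0],0.0854],[[-0.05,0,0],[0,0,0],0.0854],[[-0.03,0,0],[0,0,0],0.0854],[[0,0,0],[0,0,0],0.0854],[[0,0,0],[0,0,0],0.0854]]'
python3 - <<'E'
from h import *
c=cam("wrist"); im,d=optics.get_image("wrist"); np.savez("w2",im=im,d=d,rv=c[0]["rvec"],tv=c[0]["tvec"]); save("pics/w2.png",im)
togo(.466,-.418,.255,90)
E
```

```text
top z med 0.0554 9336
outer ((478.9943542480469, -76.11528015136719), (217.3951416015625, 103.06598663330078), 84.4813003540039)
hole [478.9 -74.5] fit [478.9 -74.5] [44.7 45.7] 46.76663589477539 [[263.47826087 220.4673913 ]]
hole [485.5  -5.5] fit [485.5  -5.5] [45.3 46. ] 47.07381820678711 [[269.49038462 169.00961538]]
t: 3.15
ee_pos: [0.4716, -0.2556, 0.2561]
ee_rot: [3.141, -0.001, 1.58]
contact_force: [1.3, 0.7, 0.4]
gripper_width: 0.0856
grip_force: 0.0
t: 3.65
ee_pos: [0.4719, -0.3848, 0.2553]
ee_rot: [-3.141, -0.002, 1.577]
contact_force: [0.5, 0.5, 0.5]
gripper_width: 0.0855
grip_force: 0.0
t 3.7 at [ 0.4722 -0.3838  0.2554] [-1.7997e+02 -1.3000e-01  9.0410e+01] w 0.0851 F [ 0.8  0.4 -0.2]
shift [-0.0341 -0.0064  0.0003] turn [-0.03 -0.13  0.41]
```

View pics/w2.png

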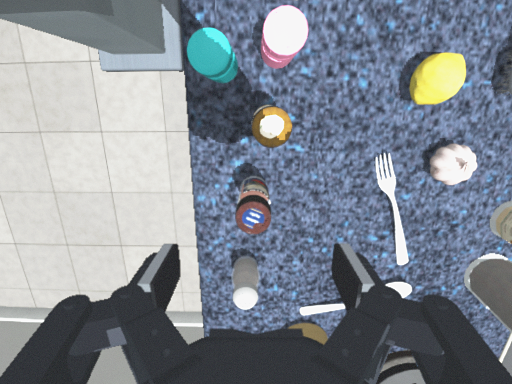

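The wrist view shows the blue-disc cap at (253,214), the pale-disc cap at (271,126), the pink and turquoise look-alikes at the top, and salt at (245,283). The well mouths measure about 46 mm and are 69 mm apart, which matches the description. Now I measure the caps.

```bash
python3 - <<'E'
from h import *
f=np.load("w2.npz"); c=cam("wrist"); c=(c[0],R.from_rotvec(f["rv"].ravel()).as_matrix(),f["tv"].ravel())
X=cloud(c,f["d"]); m=((abs(X[...,2]-.105)<.005)&(f["d"]>0)).astype(np.uint8); m[:90]=0;m[250:]=0;m[:,:200]=0;m[:,320:]=0
for k in cv2.findContours(m,0,1)[0]:
    if cv2.contourArea(k)<150: continue
    P=np.array([onplane(c,*q[0],.105)[:2] for q in k],np.float32)*1000
    print(k.mean(0),cv2.minEnclosingCircle(P),cv2.fitEllipse(P))
E
```

```text
[[252.73529412 216.45098039]] ((467.8721618652344, -423.9411926269531), 20.728099822998047) ((467.7594299316406, -423.9698791503906), (38.680728912353516, 40.590816497802734), 179.10906982421875)
[[271.38596491 126.88596491]] ((485.8772277832031, -327.5742492675781), 20.03038215637207) ((485.8976135253906, -327.52093505859375), (38.70681381225586, 39.09971618652344), 16.315731048583984)
```

```bash

python3 -m handwheel '[[[-0.04,-0.0045,0],[0,0,0],0.0854],[[0,0,0],[0,0,5.8],0.0854],[[0,0,0],[0,0,0],0.0854],[[0,0,0],[0,0,0],0.0854]]' 
python3 -c "
from h import *
togo(.4678,-.424,.0765,84.6)"
```

```text
t: 4.1
ee_pos: [0.468, -0.4236, 0.2559]
ee_rot: [3.141, -0.002, 1.479]
contact_force: [0.1, 0.2, -0.1]
gripper_width: 0.0852
grip_force: 0.0
t 4.1 at [ 0.468  -0.4236  0.2559] [ 1.7998e+02 -1.2000e-01  8.4720e+01] w 0.0852 F [ 0.1  0.2 -0.1]
shift [-0.0008 -0.0002  0.1794] turn [ 0.02 -0.12  0.12]
```

```bash

python3 -m handwheel '[[[0,0,0.045],[0,0,0],0.0854],[[0,0,0.045],[0,0,0],0.0854],[[0,0,0.045],[0,0,0],0.0854],[[0,0,0.03],[0,0,0],0.0854],[[0,0,0.0145],[0,0,0],0.0854]]' 
python3 -m handwheel '[[[0,0,0],[0,0,0],0.0854],[[0,0,0],[0,0,0],0.03],[[0,0,0],[0,0,0],0.03],[[0,0,0],[0,0,0],0.03],[[0,0,0],[0,0,0],0.03]]' 30
python3 -m handwheel '[[[0,0,0],[0,0,0],0.03],[[0,0,0],[0,0,0],0.03],[[0,0,0],[0,0,0],0.03],[[0,0,0],[0,0,0],0.03]]'
```

```text
t: 4.6
ee_pos: [0.4664, -0.4224, 0.0735]
ee_rot: [-3.138, -0.005, 1.477]
contact_force: [0.2, 0.0, 0.6]
gripper_width: 0.0856
grip_force: 0.0
t: 5.1
ee_pos: [0.4674, -0.427, 0.0786]
ee_rot: [3.139, 0.001, 1.473]
contact_force: [0.3, 0.7, 6.2]
gripper_width: 0.04
grip_force: 30.0
t: 5.5
ee_pos: [0.4674, -0.4271, 0.0785]
ee_rot: [3.139, 0.001, 1.473]
contact_force: [0.8, 0.2, 5.9]
gripper_width: 0.0399
grip_force: 30.1
```

```bash

python3 -m handwheel '[[[0,0,-0.01],[0,0,0],0.03],[[0,0,-0.03],[0,0,0],0.03],[[0,0,-0.03],[0,0,0],0.03],[[0,0,-0.03],[0,0,0],0.03],[[0,0,-0.03],[0,0,0],0.03]]' 
python3 -m handwheel '[[[0,0,-0.03],[0,0,0],0.03],[[0,0,-0.01],[0,0,0],0.03],[[0,0,0],[0,0,0],0.03],[[0,0,0],[0,0,0],0.03],[[0,0,0],[0,0,0],0.03]]' 
python3 - <<'E'
from h import *
togo(.4855,-.0055,.2465,84.6)
c=cam("wrist"); im,d=optics.get_image("wrist"); np.savez("w3",im=im,d=d,rv=c[0]["rvec"],tv=c[0]["tvec"]); save("pics/w3.png",im)
E
```

```text
t: 6.0
ee_pos: [0.4657, -0.4259, 0.208]
ee_rot: [-3.141, -0.001, 1.472]
contact_force: [0.2, 0.6, -1.4]
gripper_width: 0.0404
grip_force: 30.6
t: 6.5
ee_pos: [0.4657, -0.4252, 0.2447]
ee_rot: [-3.139, -0.002, 1.473]
contact_force: [-0.5, 0.9, -2.6]
gripper_width: 0.0405
grip_force: 30.6
t 6.5 at [ 0.4657 -0.4252  0.2447] [-1.7983e+02 -1.2000e-01  8.4380e+01] w 0.0405 F [-0.5  0.9 -2.6]
shift [ 0.4196 -0.0214 -0.0009] turn [-0.17 -0.12 -0.22]
```

View pics/w3.png

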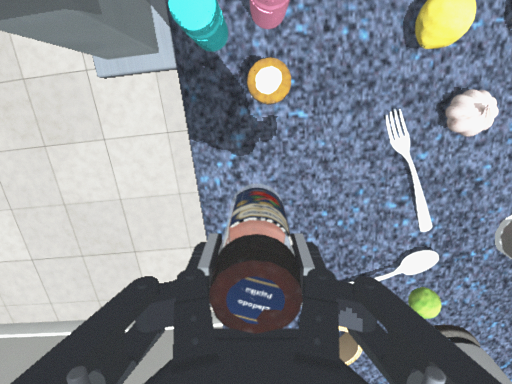

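The blue jar (label "Paprika") is held, with its cap at about (255,290). Next I measure its offset and tilt in the tool frame from depth.

```bash
cat >> h.py <<'E'
def capmeas(f):
    f=np.load(f); c=cam("wrist"); s=readout.sense(); Rt=R.from_euler("xyz",s["ee_rot"])
    c=(c[0],R.from_rotvec(f["rv"].ravel()).as_matrix(),f["tv"].ravel())
    X=cloud(c,f["d"]); Y=Rt.inv().apply((X-s["ee_pos"]).reshape(-1,3)).reshape(X.shape)
    near=(f["d"]>0)&(np.hypot(Y[...,0],Y[...,1])<.03)
    seed=np.median(Y[270:315,235:275,2][near[270:315,235:275]]); m=near&(abs(Y[...,2]-seed)<.004)&(abs(Y[...,1])<.0215)
    P=Y[m]; A=np.c_[P[:,:2],np.ones(len(P))]; k=np.linalg.lstsq(A,P[:,2],rcond=None)[0]
    mm=m.astype(np.uint8); q=max(cv2.findContours(mm,0,1)[0],key=cv2.contourArea)[:,0]
    E=(Y[q[:,1],q[:,0],:2]*1000).astype(np.float32)
    print("cap z",seed,"slope",k[:2].round(3),"ell",cv2.fitEllipse(E),"circ",cv2.minEnclosingCircle(E),"n",len(P))
E
python3 -c "
from h import *
capmeas('w3.npz')"
```

```text
cap z -0.026802710148690435 slope [ 0.028 -0.01 ] ell ((3.489283323287964, -0.9571434855461121), (37.56930160522461, 39.379966735839844), 6.465763092041016) circ ((2.5839154720306396, -1.2642033100128174), 20.56745147705078) n 5815
```

```bash
python3 - <<'E'
from h import *
f=np.load("w3.npz"); c=cam("wrist"); c=(c[0],R.from_rotvec(f["rv"].ravel()).as_matrix(),f["tv"].ravel())
X=cloud(c,f["d"]); s=readout.sense(); Y=R.from_euler("xyz",s["ee_rot"]).inv().apply((X-s["ee_pos"]).reshape(-1,3)).reshape(X.shape)
P=X[100:320,200:480].reshape(-1,3); P=P[abs(P[:,2])<.015]; print("table",np.linalg.lstsq(np.c_[P[:,:2],np.ones(len(P))],P[:,2],rcond=None)[0],len(P))
# jar body centre line: side points below the grip, camera-facing (+x), slice by tool z
near=(f["d"]>0)&(np.hypot(Y[...,0],Y[...,1])<.035)
for z in np.arange(-.025,.09,.01):
    Q=Y[near&(abs(Y[...,2]-z)<.005)]
    Q=Q[abs(Q[:,1])<.006] 
    if len(Q)>8: print(round(z,3),len(Q),"front x 95%",np.percentile(Q[:,0],95).round(4))
E
```

```text
table [ 0.00213985 -0.00160585 -0.00157258] 43149
-0.025 2294 front x 95% 0.022
-0.015 313 front x 95% 0.0226
-0.005 210 front x 95% 0.0228
0.005 260 front x 95% 0.0227
0.015 175 front x 95% 0.0229
0.025 139 front x 95% 0.023
0.035 113 front x 95% 0.023
0.045 103 front x 95% 0.0231
0.055 81 front x 95% 0.023
0.065 64 front x 95% 0.023
0.075 36 front x 95% 0.0226
```

```bash

python3 -m handwheel '[[[0.03,0,0],[0,0,0],0.03],[[0.04,-0.003,0],[0,0,0],0.03],[[0.04,-0.003,0],[0,0,0],0.03],[[0.04,-0.003,0],[0,0,0],0.03],[[0.04,-0.003,0],[0,0,0],0.03]]' 
python3 -m handwheel '[[[0.04,-0.003,0],[0,0,0],0.03],[[0.04,-0.003,0],[0,0,0],0.03],[[0.04,-0.003,0],[0,0,0],0.03],[[0.04,0,0],[0,0,0],0.03],[[0.04,0,0],[0,0,0],0.03]]' 
python3 -m handwheel '[[[0.027,0,0],[0,0,0],0.03],[[0,0,0],[0,0,0],0.03],[[0,0,0],[0,0,0],0.03],[[0,0,0],[0,0,0],0.03]]' 
python3 -c "
from h import *
togo(.4858,-.008,.15,84.6)"
```

```text
t: 7.05
ee_pos: [0.4723, -0.2341, 0.2456]
ee_rot: [-3.14, -0.0, 1.473]
contact_force: [1.4, 1.0, -1.2]
gripper_width: 0.0403
grip_force: 30.6
t: 7.55
ee_pos: [0.4829, -0.0344, 0.2461]
ee_rot: [-3.14, -0.0, 1.473]
contact_force: [0.2, -0.1, -1.8]
gripper_width: 0.0404
grip_force: 30.6
t: 7.95
ee_pos: [0.4858, -0.0105, 0.2463]
ee_rot: [-3.141, 0.001, 1.471]
contact_force: [0.0, 0.6, -1.4]
gripper_width: 0.0403
grip_force: 30.6
t 7.95 at [ 0.4858 -0.0105  0.2463] [-1.7995e+02  5.0000e-02  8.4270e+01] w 0.0403 F [ 0.   0.6 -1.4]
shift [ 0.0026 -0.0002  0.0963] turn [-0.05  0.05 -0.33]
```

```bash

python3 -m handwheel '[[[0.0025,0,0.03],[0,0,0],0.03],[[0,0,0.04],[0,0,0],0.03],[[0,0,0.03],[0,0,0],0.03],[[0,0,0],[0,0,0],0.03],[[0,0,0],[0,0,0],0.03]]' 
python3 - <<'E'
from h import *
togo(.4858,-.008,.103,84.6)
c=cam("wrist"); im,d=optics.get_image("wrist"); np.savez("w4",im=im,d=d,rv=c[0]["rvec"],tv=c[0]["tvec"]); 
save("pics/w4.png",cv2.resize(im[100:384,130:400],None,fx=2,fy=2))
E
```

```text
t: 8.45
ee_pos: [0.4867, -0.008, 0.1472]
ee_rot: [-3.142, 0.001, 1.47]
contact_force: [0.1, -0.6, -0.2]
gripper_width: 0.0396
grip_force: 30.8
t 8.45 at [ 0.4867 -0.008   0.1472] [-1.800e+02  5.000e-02  8.425e+01] w 0.0396 F [ 0.1 -0.6 -0.2]
shift [-0.0001 -0.0009  0.0442] turn [-0.    0.05 -0.35]
```

View pics/w4.png

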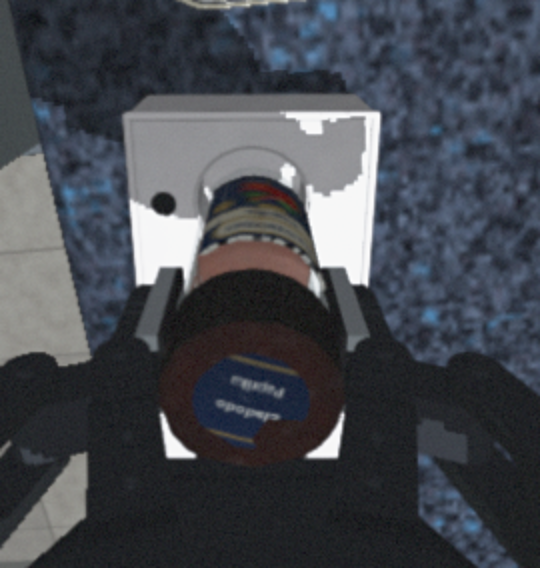

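Jar base (crop about (257,185)) sits centred over the well-one mouth (crop about (253,190), single dot at (163,203)). I lower it.

```bash

python3 -m handwheel '[[[0,-0.0008,0.01],[0,0,0],0.03],[[0,0,0.005],[0,0,0],0.03],[[0,0,0.005],[0,0,0],0.03],[[0,0,0],[0,0,0],0.03]]' 
python3 -m handwheel '[[[0,0,0.005],[0,0,0],0.03],[[0,0,0.005],[0,0,0],0.03],[[0,0,0],[0,0,0],0.03]]'
python3 -c "
from h import *
togo(.4858,-.008,.103,84.6)"
```

```text
t: 8.9
ee_pos: [0.4853, -0.0065, 0.1263]
ee_rot: [-3.141, 0.0, 1.473]
contact_force: [-0.7, -0.1, -2.3]
gripper_width: 0.0404
grip_force: 30.9
t: 9.2
ee_pos: [0.4852, -0.0065, 0.1161]
ee_rot: [-3.14, 0.0, 1.473]
contact_force: [-0.4, 0.4, -2.1]
gripper_width: 0.0401
grip_force: 30.9
t 9.2 at [ 0.4852 -0.0065  0.1161] [-1.7992e+02  2.0000e-02  8.4390e+01] w 0.0401 F [-0.4  0.4 -2.1]
shift [-0.0014  0.0008  0.0131] turn [-0.08  0.02 -0.21]
```

```bash

python3 -m handwheel '[[[-0.0008,0.0004,0.005],[0,0,0],0.03],[[0,0,0.005],[0,0,0],0.03],[[0,0,0.002],[0,0,0],0.03],[[0,0,0],[0,0,0],0.03]]'
python3 -m handwheel '[[[0,0,0.0015],[0,0,0],0.03],[[0,0,0],[0,0,0],0.03]]'
python3 -m handwheel '[[[0,0,0.0015],[0,0,0],0.03],[[0,0,0],[0,0,0],0.03]]'
```

```text
t: 9.6
ee_pos: [0.4857, -0.0074, 0.1044]
ee_rot: [-3.141, 0.0, 1.473]
contact_force: [0.3, 0.6, -1.5]
gripper_width: 0.0401
grip_force: 30.9
t: 9.8
ee_pos: [0.4863, -0.0075, 0.1035]
ee_rot: [3.141, -0.0, 1.473]
contact_force: [0.3, -0.8, 0.8]
gripper_width: 0.0403
grip_force: 30.9
t: 10.0
ee_pos: [0.4869, -0.0075, 0.1032]
ee_rot: [3.141, -0.001, 1.473]
contact_force: [-2.5, -0.6, 10.6]
gripper_width: 0.0403
grip_force: 30.5
```

```bash

python3 -m handwheel '[[[0,0,-0.002],[0,0,0],0.0854],[[0,0,0],[0,0,0],0.0854],[[0,0,0],[0,0,0],0.0854],[[0,0,0],[0,0,0],0.0854],[[0,0,0],[0,0,0],0.0854]]'
python3 -m handwheel '[[[0,0,-0.02],[0,0,0],0.0854],[[0,0,-0.04],[0,0,0],0.0854],[[0,0,-0.04],[0,0,0],0.0854],[[0,0,-0.04],[0,0,0],0.0854],[[0,0,0],[0,0,0],0.0854]]'
python3 -m handwheel '[[[0,0,0],[0,0,0],0.0854],[[0,0,0],[0,0,0],0.0854]]'
python3 - <<'E'
from h import *
togo(.4858,-.3275,.2465,84.6)
c=cam("wrist"); im,d=optics.get_image("wrist"); np.savez("w5",im=im,d=d,rv=c[0]["rvec"],tv=c[0]["tvec"])
X=cloud(c,d)
for z in (.13,):
    m=((abs(X[...,2]-z)<.007)&(d>0)&(abs(X[...,0]-.485)<.04)&(abs(X[...,1]+.005)<.04)).astype(np.uint8)
    P=X[m>0]; print("cap z",np.median(P[:,2]).round(4),len(P)); k=max(cv2.findContours(m,0,1)[0],key=cv2.contourArea)
    E=np.array([onplane(c,*q[0],.13)[:2] for q in k],np.float32)*1000; print(cv2.fitEllipse(E),cv2.minEnclosingCircle(E))
    print("slope",np.linalg.lstsq(np.c_[P[:,:2],np.ones(len(P))],P[:,2],rcond=None)[0])
E
```

```text
t: 10.5
ee_pos: [0.486, -0.0074, 0.1037]
ee_rot: [-3.142, 0.0, 1.473]
contact_force: [0.1, 0.2, -0.7]
gripper_width: 0.0856
grip_force: 0.0
t: 11.0
ee_pos: [0.4896, -0.0076, 0.2488]
ee_rot: [3.131, -0.004, 1.473]
contact_force: [1.0, 0.3, 0.0]
gripper_width: 0.0849
grip_force: 0.0
t: 11.2
ee_pos: [0.485, -0.0073, 0.2425]
ee_rot: [-3.139, 0.0, 1.473]
contact_force: [0.2, 0.6, 0.2]
gripper_width: 0.0854
grip_force: 0.0
t 11.2 at [ 0.485  -0.0073  0.2425] [-1.7986e+02  3.0000e-02  8.4390e+01] w 0.0854 F [0.2 0.6 0.2]
shift [-0.3186  0.0321 -0.0039] turn [-0.14  0.03 -0.22]
cap z 0.1303 1478
((486.546875, -4.123593330383301), (38.72414016723633, 40.67053985595703), 174.5965118408203) ((486.48388671875, -4.1599812507629395), 20.658262252807617)
slope [ 0.00106489 -0.04313086  0.12935109]
```

Blue jar is home: cap at z 0.130 and within 2 mm of the well centre. Now the white jar.

```bash

python3 -m handwheel '[[[-0.04,0.004,0],[0,0,0],0.0854],[[-0.04,0.004,0],[0,0,0],0.0854],[[-0.04,0.004,0],[0,0,0],0.0854],[[-0.04,0.004,0],[0,0,0],0.0854],[[-0.04,0.004,0],[0,0,0],0.0854]]'
python3 -m handwheel '[[[-0.04,0.004,0],[0,0,0],0.0854],[[-0.04,0.004,0],[0,0,0],0.0854],[[-0.0385,0.004,0],[0,0,0],0.0854],[[0,0,0],[0,0,0],0.0854],[[0,0,0],[0,0,0],0.0854]]'
python3 -c "
from h import *
togo(.4858,-.3275,.0765,84.6)"
```

```text
t: 11.75
ee_pos: [0.4854, -0.2096, 0.2423]
ee_rot: [-3.139, -0.0, 1.473]
contact_force: [0.2, -0.2, 0.3]
gripper_width: 0.0853
grip_force: 0.0
t: 12.25
ee_pos: [0.4855, -0.3282, 0.2421]
ee_rot: [-3.138, -0.001, 1.47]
contact_force: [0.8, 0.6, -0.2]
gripper_width: 0.0853
grip_force: 0.0
t 12.25 at [ 0.4855 -0.3282  0.2421] [-1.7981e+02 -3.0000e-02  8.4210e+01] w 0.0853 F [ 0.8  0.6 -0.2]
shift [0.0006 0.0008 0.1656] turn [-0.19 -0.03 -0.39]
```

```bash

python3 -m handwheel '[[[0,0,0.045],[0,0,0],0.0854],[[0,0,0.045],[0,0,0],0.0854],[[0,0,0.045],[0,0,0],0.0854],[[0,0,0.02],[0,0,0],0.0854],[[0,0,0.01],[0,0,0],0.0854]]' 
python3 -m handwheel '[[[0,0,0],[0,0,0],0.0854],[[0,0,0],[0,0,0],0.03],[[0,0,0],[0,0,0],0.03],[[0,0,0],[0,0,0],0.03],[[0,0,0],[0,0,0],0.03]]' 30
python3 -m handwheel '[[[0,0,0],[0,0,0],0.03],[[0,0,0],[0,0,0],0.03],[[0,0,-0.01],[0,0,0],0.03],[[0,0,-0.03],[0,0,0],0.03],[[0,0,-0.03],[0,0,0],0.03]]' 
python3 -m handwheel '[[[0,0,-0.03],[0,0,0],0.03],[[0,0,-0.03],[0,0,0],0.03],[[0,0,-0.03],[0,0,0],0.03],[[0,0,-0.01],[0,0,0],0.03],[[0,0,0],[0,0,0],0.03]]' 
python3 -m handwheel '[[[0,0,0],[0,0,0],0.03],[[0,0,0],[0,0,0],0.03]]' 
cat >> h.py <<'E'
def front(f):
    f=np.load(f); c=cam("wrist"); c=(c[0],R.from_rotvec(f["rv"].ravel()).as_matrix(),f["tv"].ravel()); s=readout.sense()
    Y=R.from_euler("xyz",s["ee_rot"]).inv().apply((cloud(c,f["d"])-s["ee_pos"]).reshape(-1,3)).reshape(384,512,3)
    near=(f["d"]>0)&(np.hypot(Y[...,0],Y[...,1])<.035)&(abs(Y[...,1])<.006)
    for z in np.arange(-.025,.09,.02):
        Q=Y[near&(abs(Y[...,2]-z)<.005)]
        if len(Q)>8: print(round(z,3),len(Q),"front x",np.percentile(Q[:,0],95).round(4))
E
python3 - <<'E'
from h import *
togo(.4789,-.0745,.2465,84.6)
c=cam("wrist"); im,d=optics.get_image("wrist"); np.savez("w6",im=im,d=d,rv=c[0]["rvec"],tv=c[0]["tvec"]); capmeas("w6.npz"); front("w6.npz")
E
```

```text
t: 12.75
ee_pos: [0.4856, -0.3242, 0.0755]
ee_rot: [-3.136, -0.003, 1.475]
contact_force: [-0.2, -1.0, 0.4]
gripper_width: 0.0855
grip_force: 0.0
t: 13.25
ee_pos: [0.4874, -0.3279, 0.0801]
ee_rot: [3.139, 0.0, 1.473]
contact_force: [-0.6, 0.5, 4.4]
gripper_width: 0.0404
grip_force: 29.8
t: 13.75
ee_pos: [0.486, -0.3271, 0.1493]
ee_rot: [-3.14, -0.001, 1.472]
contact_force: [0.5, -0.1, -1.1]
gripper_width: 0.04
grip_force: 30.5
t: 14.25
ee_pos: [0.4872, -0.328, 0.2501]
ee_rot: [3.139, 0.001, 1.473]
contact_force: [-0.3, 0.4, -1.8]
gripper_width: 0.0402
grip_force: 30.6
t: 14.45
ee_pos: [0.4859, -0.3267, 0.2469]
ee_rot: [-3.138, -0.001, 1.473]
contact_force: [-0.4, -0.8, -1.4]
gripper_width: 0.0399
grip_force: 30.6
t 14.45 at [ 0.4859 -0.3267  0.2469] [-1.7982e+02 -8.0000e-02  8.4380e+01] w 0.0399 F [-0.4 -0.8 -1.4]
shift [ 0.2503 -0.0316  0.0008] turn [-0.18 -0.08 -0.22]
cap z -0.025222589497225438 slope [ 0.034 -0.001] ell ((1.495300531387329, -0.7444760799407959), (37.05623245239258, 39.792510986328125), 4.267760276794434) circ ((0.686281681060791, -0.7781890630722046), 20.56548500061035) n 5569
-0.025 2128 front x 0.0197
-0.005 180 front x 0.0208
0.015 160 front x 0.0205
0.035 115 front x 0.0208
0.055 87 front x 0.0207
0.075 51 front x 0.0205
```

```bash

python3 -m handwheel '[[[0.03,-0.004,0],[0,0,0],0.03],[[0.04,-0.005,0],[0,0,0],0.03],[[0.04,-0.005,0],[0,0,0],0.03],[[0.04,-0.005,0],[0,0,0],0.03],[[0.04,-0.005,0],[0,0,0],0.03]]' 
python3 -m handwheel '[[[0.04,-0.005,0],[0,0,0],0.03],[[0.02,-0.0025,0],[0,0,0],0.03],[[0,0,0],[0,0,0],0.03],[[0,0,0],[0,0,0],0.03],[[0,0,0],[0,0,0],0.03]]' 
python3 -c "
from h import *
togo(.479,-.0745,.1465,84.6)"
```

```text
t: 15.0
ee_pos: [0.4806, -0.1344, 0.2478]
ee_rot: [-3.14, 0.0, 1.472]
contact_force: [1.2, 0.9, -2.3]
gripper_width: 0.0402
grip_force: 30.6
t: 15.5
ee_pos: [0.4795, -0.0772, 0.2485]
ee_rot: [-3.141, 0.001, 1.47]
contact_force: [-0.2, -0.6, -0.8]
gripper_width: 0.0398
grip_force: 30.6
t 15.5 at [ 0.4795 -0.0772  0.2485] [-1.7997e+02  6.0000e-02  8.4250e+01] w 0.0398 F [-0.2 -0.6 -0.8]
shift [ 0.0027 -0.0007  0.102 ] turn [-0.03  0.06 -0.35]
```

```bash

python3 -m handwheel '[[[0.0025,-0.0005,0.03],[0,0,0],0.03],[[0,0,0.04],[0,0,0],0.03],[[0,0,0.03],[0,0,0],0.03],[[0,0,0],[0,0,0],0.03],[[0,0,0],[0,0,0],0.03]]' 
python3 - <<'E'
from h import *
togo(.479,-.0745,.1048,84.6)
c=cam("wrist"); im,d=optics.get_image("wrist"); np.savez("w7",im=im,d=d,rv=c[0]["rvec"],tv=c[0]["tvec"]); 
save("pics/w7.png",cv2.resize(im[60:384,130:400],None,fx=1.8,fy=1.8))
E
```

```text
t: 16.0
ee_pos: [0.4797, -0.0746, 0.1492]
ee_rot: [-3.141, 0.001, 1.47]
contact_force: [0.4, 0.7, -0.7]
gripper_width: 0.0404
grip_force: 30.8
t 16.0 at [ 0.4797 -0.0746  0.1492] [-1.7999e+02  6.0000e-02  8.4240e+01] w 0.0404 F [ 0.4  0.7 -0.7]
shift [ 0.     -0.0007  0.0444] turn [-0.01  0.06 -0.36]
```

View pics/w7.png

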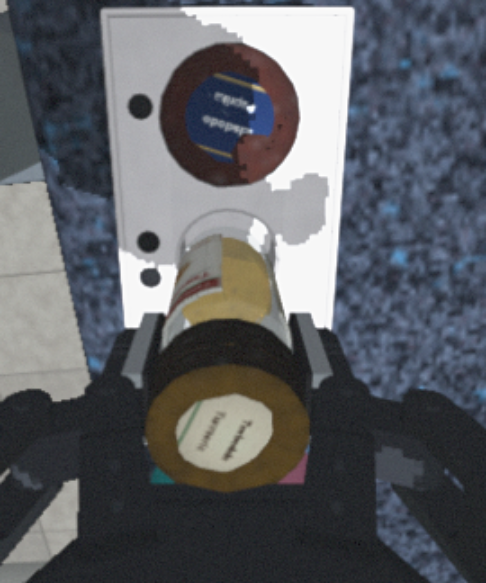

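The blue jar stands upright in the one-dot well at crop (230,115). The white jar is centred over the two-dot well, mouth at crop about (228,245) and jar about (227,270). I lower it.

```bash

python3 -m handwheel '[[[0,-0.0006,0.01],[0,0,0],0.03],[[0,0,0.005],[0,0,0],0.03],[[0,0,0.005],[0,0,0],0.03],[[0,0,0],[0,0,0],0.03]]' 
python3 -m handwheel '[[[0,0,0.005],[0,0,0],0.03],[[0,0,0.005],[0,0,0],0.03],[[0,0,0],[0,0,0],0.03]]'
python3 -c "
from h import *
togo(.479,-.0745,.1048,84.6)"
```

```text
t: 16.45
ee_pos: [0.4794, -0.0734, 0.1286]
ee_rot: [3.14, 0.001, 1.473]
contact_force: [0.7, -1.2, -2.2]
gripper_width: 0.0401
grip_force: 30.9
t: 16.75
ee_pos: [0.4792, -0.0734, 0.1183]
ee_rot: [3.141, 0.001, 1.473]
contact_force: [1.2, -1.5, -2.4]
gripper_width: 0.0401
grip_force: 30.8
t 16.75 at [ 0.4792 -0.0734  0.1183] [1.7997e+02 5.0000e-02 8.4370e+01] w 0.0401 F [ 1.2 -1.5 -2.4]
shift [-0.0011 -0.0001  0.0135] turn [ 0.03  0.05 -0.23]
```

```bash

python3 -m handwheel '[[[-0.0008,0,0.005],[0,0,0],0.03],[[0,0,0.005],[0,0,0],0.03],[[0,0,0.002],[0,0,0],0.03],[[0,0,0],[0,0,0],0.03]]'
python3 -m handwheel '[[[0,0,0.0015],[0,0,0],0.03],[[0,0,0],[0,0,0],0.03]]'
python3 -m handwheel '[[[0,0,0.0015],[0,0,0],0.03],[[0,0,0],[0,0,0],0.03]]'
```

```text
t: 17.15
ee_pos: [0.4788, -0.0738, 0.1063]
ee_rot: [-3.141, 0.0, 1.473]
contact_force: [1.7, -1.6, -3.3]
gripper_width: 0.0401
grip_force: 30.8
t: 17.35
ee_pos: [0.4789, -0.0738, 0.1052]
ee_rot: [-3.142, -0.0, 1.473]
contact_force: [0.8, -1.4, -1.4]
gripper_width: 0.0402
grip_force: 31.0
t: 17.55
ee_pos: [0.479, -0.074, 0.1051]
ee_rot: [-3.141, -0.001, 1.472]
contact_force: [-2.9, -1.0, 13.5]
gripper_width: 0.0399
grip_force: 32.2
```

```bash

python3 -m handwheel '[[[0,0,-0.002],[0,0,0],0.0854],[[0,0,0],[0,0,0],0.0854],[[0,0,0],[0,0,0],0.0854],[[0,0,0],[0,0,0],0.0854],[[0,0,0],[0,0,0],0.0854]]'
python3 -m handwheel '[[[0,0,-0.02],[0,0,0],0.0854],[[0,0,-0.04],[0,0,0],0.0854],[[0,0,-0.04],[0,0,0],0.0854],[[0,0,-0.04],[0,0,0],0.0854],[[0,0,0],[0,0,0],0.0854]]'
python3 -m handwheel '[[[0,0,0],[0,0,0],0],[[0,0,0],[0,0,0],0],[[0,0,0],[0,0,0],0],[[0,0,0],[0,0,0],0],[[0,0,0],[0,0,0],0]]'
python3 - <<'E'
from h import *
c=cam("wrist"); im,d=optics.get_image("wrist"); np.savez("w8",im=im,d=d,rv=c[0]["rvec"],tv=c[0]["tvec"])
X=cloud(c,d)
for n,x,y,z in [("blue",.4855,-.0055,.13),("white",.4789,-.0745,.13),("plunger",.472,-.146,.105)]:
    m=((abs(X[...,2]-z)<.006)&(d>0)&(abs(X[...,0]-x)<.04)&(abs(X[...,1]-y)<.034)).astype(np.uint8)
    if not m.any(): print(n,"none"); continue
    k=max(cv2.findContours(m,0,1)[0],key=cv2.contourArea)
    E=np.array([onplane(c,*q[0],z)[:2] for q in k],np.float32)*1000; print(n,np.median(X[m>0][:,2]).round(4),cv2.fitEllipse(E))
togo(.472,-.146,.16,84.6)
E
```

```text
t: 18.05
ee_pos: [0.4787, -0.0736, 0.1056]
ee_rot: [-3.141, -0.0, 1.473]
contact_force: [-1.4, 0.6, 0.1]
gripper_width: 0.0851
grip_force: 0.0
t: 18.55
ee_pos: [0.4823, -0.0745, 0.2507]
ee_rot: [3.131, -0.003, 1.473]
contact_force: [-0.4, -0.6, 0.0]
gripper_width: 0.0856
grip_force: 0.0
t: 19.05
ee_pos: [0.4785, -0.0739, 0.2451]
ee_rot: [-3.14, 0.001, 1.472]
contact_force: [-0.1, -0.3, 0.0]
gripper_width: 0.0122
grip_force: 0.0
blue 0.1302 ((486.5137634277344, -4.900476932525635), (38.69902801513672, 39.11298370361328), 179.3295440673828)
white 0.1303 ((477.4437255859375, -73.08717346191406), (38.87328338623047, 40.253597259521484), 175.95602416992188)
plunger 0.1051 ((470.9002380371094, -144.0548095703125), (24.303665161132812, 55.47872543334961), 172.8770751953125)
t 19.1 at [ 0.4787 -0.0739  0.2453] [-1.7994e+02  2.0000e-02  8.4370e+01] w 0.0044 F [-0.5 -1.5 -0.1]
shift [-0.0724  0.0005  0.0853] turn [-0.06  0.02 -0.23]
```

Both jars are home (cap z 0.130, within 2 mm). Next I go over the plunger with the fingers shut.

```bash

python3 -m handwheel '[[[-0.036,0,0],[0,0,0],0],[[-0.0365,0,0],[0,0,0],0],[[0,0,0],[0,0,0],0],[[0,0,0.04],[0,0,0],0],[[0,0,0.04],[0,0,0],0]]' 30
python3 -m handwheel '[[[0,0,0.015],[0,0,0],0],[[0,0,0],[0,0,0],0],[[0,0,0],[0,0,0],0],[[0,0,0],[0,0,0],0]]'
python3 -c "
from h import *
togo(.472,-.146,.130,84.6)"
```

```text
t: 19.6
ee_pos: [0.4732, -0.1459, 0.1657]
ee_rot: [3.138, -0.001, 1.473]
contact_force: [0.8, 1.2, -0.9]
gripper_width: 0.0
grip_force: 0.0
t: 20.0
ee_pos: [0.473, -0.1462, 0.152]
ee_rot: [3.139, -0.0, 1.473]
contact_force: [-0.2, 0.4, 1.3]
gripper_width: 0.0004
grip_force: 0.0
t 20.0 at [ 0.473  -0.1462  0.152 ] [ 1.7985e+02 -1.0000e-02  8.4390e+01] w 0.0004 F [-0.2  0.4  1.3]
shift [ 0.0001 -0.001   0.022 ] turn [ 0.15 -0.01 -0.21]
```

```bash

python3 -m handwheel '[[[0,-0.001,0.01],[0,0,0],0],[[0,0,0.008],[0,0,0],0],[[0,0,0],[0,0,0],0],[[0,0,0],[0,0,0],0]]'
python3 -m handwheel '[[[0,0,0.002],[0,0,0],0],[[0,0,0],[0,0,0],0],[[0,0,0],[0,0,0],0]]'
python3 -m handwheel '[[[0,0,0.002],[0,0,0],0],[[0,0,0],[0,0,0],0],[[0,0,0],[0,0,0],0]]'
python3 -m handwheel '[[[0,0,0.002],[0,0,0],0],[[0,0,0],[0,0,0],0],[[0,0,0],[0,0,0],0]]'
```

```text
t: 20.4
ee_pos: [0.4706, -0.1459, 0.1325]
ee_rot: [-3.141, -0.0, 1.473]
contact_force: [-0.7, 0.2, -0.5]
gripper_width: 0.0002
grip_force: 0.0
t: 20.7
ee_pos: [0.4709, -0.1459, 0.1309]
ee_rot: [3.141, -0.0, 1.473]
contact_force: [0.6, -1.0, 0.3]
gripper_width: 0.0
grip_force: 0.0
t: 21.0
ee_pos: [0.4712, -0.146, 0.129]
ee_rot: [3.141, -0.0, 1.473]
contact_force: [-0.2, 0.3, 2.8]
gripper_width: -0.0002
grip_force: 1.1
t: 21.3
ee_pos: [0.4711, -0.146, 0.1269]
ee_rot: [3.141, 0.0, 1.473]
contact_force: [0.4, 0.3, 2.6]
gripper_width: 0.0001
grip_force: 1.4
```

```bash

python3 -m handwheel '[[[0,0,0.002],[0,0,0],0],[[0,0,0.002],[0,0,0],0],[[0,0,0.002],[0,0,0],0],[[0,0,0],[0,0,0],0]]'
python3 -m handwheel '[[[0,0,0.002],[0,0,0],0],[[0,0,0],[0,0,0],0],[[0,0,0],[0,0,0],0]]'
python3 - <<'E'
from h import *
F=[];Z=[]
c=cam("wrist"); im,d=optics.get_image("wrist"); im2,d2=optics.get_image("scene")
for i in range(6): optics.get_image("top"); s=readout.sense(); F.append(s["contact_force"][2]); Z.append(s["ee_pos"][2])
print(np.round(F,2),np.mean(F),np.round(Z,4))
a=cv2.resize(im2[230:320,215:290],None,fx=6,fy=6,interpolation=cv2.INTER_CUBIC); save("pics/p1.png",a)
E
```

```text
t: 21.7
ee_pos: [0.4711, -0.146, 0.1208]
ee_rot: [3.141, 0.0, 1.473]
contact_force: [0.2, 0.0, 4.8]
gripper_width: -0.0004
grip_force: 2.4
t: 22.0
ee_pos: [0.4711, -0.146, 0.119]
ee_rot: [3.141, -0.0, 1.473]
contact_force: [0.0, -0.2, 5.3]
gripper_width: -0.0003
grip_force: 2.6
[4.69 5.32 5.29 3.79 5.49 5.71] 5.049326490460683 [0.119 0.119 0.119 0.119 0.119 0.119]
```

View pics/p1.png

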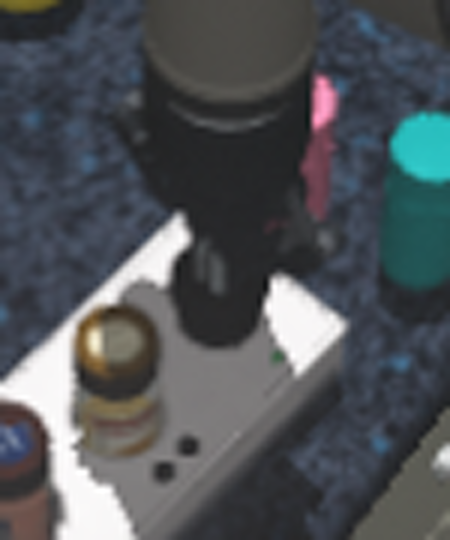

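The fingers rest on the plunger head (crop about (220,300)), no red stem is visible, and both jars stand in place. By height the travel is about 11 mm, by force about 9–11 mm. I add 1 mm, hold and hand in.

```bash

python3 -m handwheel '[[[0,0,0.001],[0,0,0],0],[[0,0,0],[0,0,0],0],[[0,0,0],[0,0,0],0],[[0,0,0],[0,0,0],0],[[0,0,0],[0,0,0],0]]'
python3 -m handwheel '[[[0,0,0],[0,0,0],0],[[0,0,0],[0,0,0],0],[[0,0,0],[0,0,0],0]]'
python3 -c "
from h import *
print(ticket.finish_job())"
```

```text
t: 22.9
ee_pos: [0.4711, -0.146, 0.1181]
ee_rot: [3.141, -0.0, 1.473]
contact_force: [-0.0, -0.0, 5.9]
gripper_width: -0.0002
grip_force: 2.8
t: 23.2
ee_pos: [0.4711, -0.146, 0.1181]
ee_rot: [3.141, -0.0, 1.473]
contact_force: [-0.9, 0.4, 6.5]
gripper_width: 0.0001
grip_force: 2.8
the job is handed in; nothing more can be done
None
```

I handed the job in at about 23 s: both jars measured fully down in their own wells and let go, and the gripper is holding the plunger at about 12 mm, half its travel, with about 6 N; the hand-in returned no verdict.

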